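# Short the CT circuit, then draw the overcurrent relay for inspection

## Task

The orange-faced overcurrent relay has to come out for a look at its contact blades. First make its current-transformer circuit safe: take the yellow shorting pin from the blue holder, push it fully home in the yellow-framed opening of the terminal block and let go of it; then draw the orange-faced relay out of its bay, turn it a quarter turn so that it lies level instead of upright, and finish while still holding it there, steady, at least 20 cm above the bench. Leave the other relays, the black pins and the loose tools where they are, and leave the yellow pin in.

Things in the scene. Friction and masses are not known exactly. Their poses are not given: they have to be found in the camera images.
- pin_holder: Blue plastic holder block, 44 x 130 x 40 mm high, fixed, underside 3 mm above the bench. Origin: centre of the underside; z up; y along its row of three parking holes (at y = -42, 0 and +42 mm, 10 mm wide, 34 mm deep), which hold the yellow pin and the two black pins in any order.
- short_pin: Shorting pin, 70 mm long, 30 g, standing loosely in a hole of the blue holder. Origin: its tip; z up along it. Brass shaft of 6 mm diameter up to 30 mm from the tip (the first 5 mm taper to 3 mm), then a yellow flange of 16 mm diameter up to 34 mm, then a yellow round grip of 13 mm diameter up to 70 mm. Parked or fully home, the flange rests on the top of the block it stands in.
- blank_pin1: Black blank pin of the same shape and size in the blue holder, to be left there. Origin: its tip; z up along it.
- blank_pin2: The other black blank pin, the same.
- ct_block: Black current-transformer terminal block, 64 x 160 x 45 mm high, fixed, underside 3 mm above the bench. Origin: centre of the underside; z up; y along its four poles (y = -54, -18, +18, +54 mm): steel-framed holes at -54 and +18, a fixed green earth pin 16 mm tall at +54, and the yellow-framed opening at -18. Nothing else rises above the top.
- opening (a point): The middle of the mouth of the yellow-framed opening, at the level of the block's top (48 mm above the bench); axes as those of the block. The hole goes straight down, 8 mm in diameter, 36 mm deep. With the pin fully home its tip lies 30 mm below this point.
- relay_base: Black three-bay relay base, fixed, underside 3 mm above the bench. Origin: centre of the underside; z up; y along its bays, at y = -60, 0, +60 mm. 75 (x) x 195 (y) x 50 mm high, plus a terminal strip 22 mm wide, 26 mm high along each long side. Each bay is an upright well, 47.5 (x) x 39.5 (y) mm, 45 mm deep. The three relays stand in them in any order.
- relay_oc: Overcurrent relay: plug-in module, 44 (x) x 36 (y) x 92 mm tall, 0.14 to 0.28 kg, light grey box with an orange top face and brass blades on its lowest 12 mm. Origin: centre of its foot; z up to the orange face; x, y as the base's. Stands upright in a bay, 47 mm above the rim; gap to the next relay (along y) 24 mm, sides across the row (x) free. No catch: it pulls straight up.
- relay_oc_mid (a point): The middle of the overcurrent relay, 46 mm along its z axis from its origin.
- relay_uv: Relay of the same size with a blue face, in another bay. Origin and axes as for the overcurrent relay. To be left in place.
- relay_timer: Relay of the same size with a white face, in another bay. Origin and axes as for the overcurrent relay. To be left in place.
- screwdriver: Screwdriver with a red handle lying on the mounting pan, to be left alone. Origin: its underside near the middle.
- spanner: Steel spanner lying on the mounting pan, to be left alone. Origin: its underside near the middle.
- tape_roll: Roll of black tape lying flat on the mounting pan, 76 mm across, 19 mm high, to be left alone. Origin: centre of its underside.
Things that resemble listed ones, but are neither listed nor needed, are in the scene too. What is shaped like the relay_oc but green is not meant.

How it is judged (in metres and radians):
On the way, in this order (a step that is already met when the one before it is completed fails the run):
1. the yellow pin is fully home in the yellow-framed opening and let go (z of short_pin in the frame of opening below -0.026 m and horizontal distance between short_pin and opening below 0.003 m and angle between short_pin's own z axis and vertical below 0.15 rad and contact force between the fingers and short_pin below 0.1 N), for 0.2 s.
2. with the pin still in, the orange-faced relay is drawn clear of its bay (z of short_pin in the frame of opening below -0.026 m and horizontal distance between short_pin and opening below 0.003 m and angle between short_pin's own z axis and vertical below 0.15 rad and z of relay_oc in the frame of relay_base above 0.055 m and contact force between the fingers and relay_oc above 0.5 N), for 0.1 s.
At the end, for the whole second after the job is handed in: Orange relay gripped by the fingers alone, its middle over 0.20 m above the bench, its long axis level within 25 deg, still (under 0.03 m/s, 0.2 rad/s); yellow pin still in its opening: tip over 26 mm deep, within 3 mm of the axis, upright within 0.15 rad (z of short_pin in the frame of opening below -0.026 m and horizontal distance between short_pin and opening below 0.003 m and angle between short_pin's own z axis and vertical below 0.15 rad and height (world z) of relay_oc_mid above 0.2 m and angle between relay_oc's own z axis and vertical between 1.13 and 2.01 rad and contact force between the fingers and relay_oc above 0.5 N and contact force between relay_oc and relay_base below 0.1 N and linear speed of relay_oc below 0.03 m/s and angular speed of relay_oc below 0.2 rad/s); the arm keeps its last pose, push and grip.
It fails at once if another relay is moved from its bay by more than 15 mm (distance of any of relay_uv, relay_timer from where it was at the start of the episode above 0.015 m).
It fails at once if a black pin is moved by more than 15 mm (distance of any of blank_pin1, blank_pin2 from where it was at the start of the episode above 0.015 m).
It fails at once if a loose tool or the tape roll is shifted by more than 30 mm (distance of any of screwdriver, spanner, tape_roll from where it was at the start of the episode above 0.03 m).
It also fails if it takes over 54 s, if anything falls off the work surface, if the arm or the gripper's body presses on something with over 40 N, if the wrist force passes 120 N, or if a joint passes its speed limit or range.

## Robot

A 6-joint arm with a two-finger parallel gripper is mounted at the origin on the work surface. World frame = base frame: x ahead of the robot, y to its left, z up, the work surface at z = 0. Lengths are in mm, angles in rad, forces in N, time in s.
With the tool pointing down it reaches from about 400 to 925 mm from the base axis. Payload 12.5 kg.
Tool frame: the origin (TCP) lies where the fingers leave the gripper's body, on its centre line; the fingertips stand 78 mm ahead of it and the grasp point (between the pads) lies 59 mm ahead of it (env.tip_extent is the distance from the TCP to the fingertips, in mm); z points along the fingers, y is the direction in which the jaws open and shut (so a half turn about z gives the same grasp; the last joint's range is limited). The gripper opens to 95 mm and grips with 3 to 60 N. Pads are 20 mm wide; open, the fingers measure 119 mm over their backs; the gripper's body (75 mm by 180 mm) begins 59 mm behind the grasp point.
Start: joints at [-0.106, 0.491, 1.559, -0, 1.092, -0.106], TCP at [625.01, 0.022, 292.261] pointing down, gripper open.
Joint ranges: [-3.1, 3.1], [-0.84, 2.19], [0.05, 2.79], [-1.13, 4.28], [0.06, 2.93], [-2.69, 2.69]. Speed limits (rad/s): [2.22, 2.22, 2.79, 3.14, 3.14, 3.14].

## Interface

Orientations are given as [roll, pitch, yaw] about the fixed x, y, z axes, in that order (R = Rz(yaw) Ry(pitch) Rx(roll)).
In Python, from cell import env gives the robot as it stands. The module is installed in compiled form; this text tells all that it offers.
- The arm moves only by the tool play_rows, never from a script. Its argument "targets" is a list of rows, each an object with "linear": the shift along the tool's x, y, z in mm, a list of three; "turn": the turn about the tool's z in rad. A call has 1 to 20 rows; each row is the pose to reach, as a shift and turn from the pose commanded when the call began, along the tool's axes at that moment; what a row does not reach only later rows make up. A row lasts 1/8 s, in which the tool goes at most 62.5 mm and 10.7 degrees, less where a joint would pass 70% of its speed; a pose out of reach is approached as far as the arm can. A call with a gripper value outside its range is refused whole. "hand" is the finger opening in mm, from 0 to 95.1, set as the call begins (left out, the last holds). The fingers move at their own pace and stop on an object; the grip force is fixed at half the most. Time passes only in rows, so rows that repeat a pose let the fingers close. It gives the time, the measured TCP pose, the force and the opening at its end, in the units of the state.
- env.state(): the state, without advancing time (a new reading comes with each control period).
- env.read_camera(name): name is "scene" or "side" or "wrist"; returns (picture, depth): 400x640x3 uint8, red, green, blue; 400x640 float32, mm along the optical axis (not along the pixel's ray), 0 where there is no reading.
- env.camera_params(name): a dict with "fx", "fy", "cx", "cy" (pixels), "R" (3x3) and "t" (3): a world point X has camera coordinates R X + t. Camera axes: x right, y down, z forward; pixel columns grow to the right and rows downward; lengths in mm; the calibration is good to about 2 mm. A picture is of the moment at which its call begins: read the wrist's pose just before it. camera_params takes no time and is no camera call; for the wrist camera it gives the pose at the moment of the call.
- env.job_done(): hands the job in, once; it reports no verdict.
The state is a dict: "t": time; "joints": joint angles; "qvel": joint speeds; "tau": joint torques, N m; "eef_pos": TCP position; "tcp_rot": TCP orientation; "ft_force": force on the tool from outside, world axes, zero at the start; "moment": the same for the moment, N m; "opening": opening from 0.0 (shut) to 1.0 (fully open).
Only numpy, scipy, OpenCV 4.12 (cv2) and the standard library are available. Lean on these libraries where they do the work, as an engineer would, in place of code of your own. Each camera call takes 0.05 s, during which the arm holds its last target.

## Working session

There is one attempt and no reset: what is moved stays moved. The work goes in short steps, Python scripts to look and compute and a tool call to move; the robot and the scene stay as the last step left them, time stands still between calls to the robot, and variables do not carry over. Pictures are saved under pics/ and viewed, and the job is handed in when it is done.

Besides the shell and the picture viewer there is one more tool, called after ">>>" as name([rows], argument=value, ...), one row to a line, values as JSON. play_rows: Moves the arm, as the interface text tells. Its arguments: {"type":"object","properties":{"targets":{"type":"array","items":{"type":"object","properties":{"linear":{"type":"array","items":{"type":"number"}},"turn":{"type":"number"}}}},"hand":{"type":"number"}},"required":["targets"]}

```bash
mkdir -p pics; ls; cat > h.py <<'E'
import numpy as np, cv2, json
from cell import env
def cam(n):
    p=env.camera_params(n); im,d=env.read_camera(n); 
    return p,im,d
def save(n,tag):
    p,im,d=cam(n)
    cv2.imwrite(f'pics/{tag}.png',cv2.cvtColor(im,cv2.COLOR_RGB2BGR))
    np.savez(f'{tag}.npz',im=im,d=d,**{k:np.array(p[k]) for k in p})
    return p,im,d
def plane(p,u,v,z):
    R=np.array(p['R']);t=np.array(p['t']).ravel()
    C=-R.T@t; r=R.T@np.array([(u-p['cx'])/p['fx'],(v-p['cy'])/p['fy'],1])
    return C+r*(z-C[2])/r[2]
def world(p,d):
    R=np.array(p['R']);t=np.array(p['t']).ravel()
    v,u=np.mgrid[:d.shape[0],:d.shape[1]]
    c=np.stack([(u-p['cx'])/p['fx']*d,(v-p['cy'])/p['fy']*d,d],-1)
    return (c-t)@R
E
python3 - <<'E'
from h import *
s=env.state(); print(s)
for n in ['scene','side','wrist']:
    p,im,d=save(n,n+'0'); R=np.array(p['R']); print(n,p['fx'],p['cx'],(-R.T@np.array(p['t']).ravel()).round(0),R[2].round(2),(d>0).mean())
print(env.tip_extent)
E
```

```text
pics
{'t': 0.0, 'joints': array([-1.05627519e-01,  4.91550991e-01,  1.55943509e+00,  4.28589933e-05,
        1.09170657e+00, -1.05631147e-01]), 'qvel': array([-0.00113195, -0.00190628, -0.00018881, -0.00075073, -0.0010175 ,
        0.0005065 ]), 'tau': array([-9.52334158e-04, -6.12640929e+01, -2.58175153e+01,  6.92750537e-02,
        4.83079045e-02, -1.38641695e-05]), 'eef_pos': array([6.24846835e+02, 2.91930780e-02, 2.91671973e+02]), 'tcp_rot': array([-3.14050280e+00, -1.53778012e-04,  1.57078009e+00]), 'ft_force': array([ 0.07805333, -0.1733786 , -0.2439287 ]), 'moment': array([0.01516624, 0.00700605, 0.01088681]), 'opening': 0.9975506730719409}
scene 415.2829089203878 322.8848135055209 [1198.   22. 1009.] [-0.57 -0.02 -0.82] 0.99602734375
side 407.5505786019812 324.5359178081741 [ 244. -711.  618.] [ 0.33  0.75 -0.57] 0.996046875
wrist 313.03601471319183 320.73017701268407 [626.  85. 384.] [ 0.   -0.3  -0.95] 0.99603125
77.60000000000001
```

View pics/scene0.png

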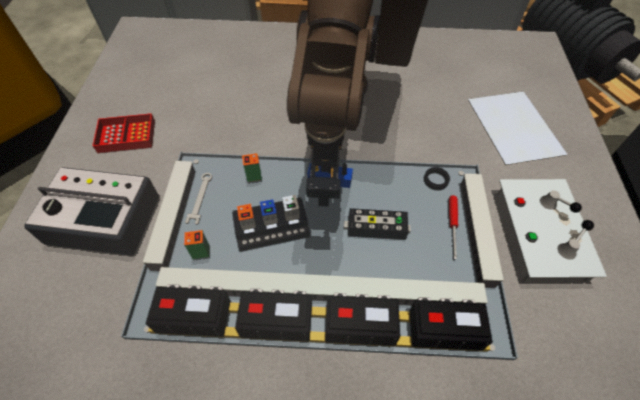

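View pics/side0.png

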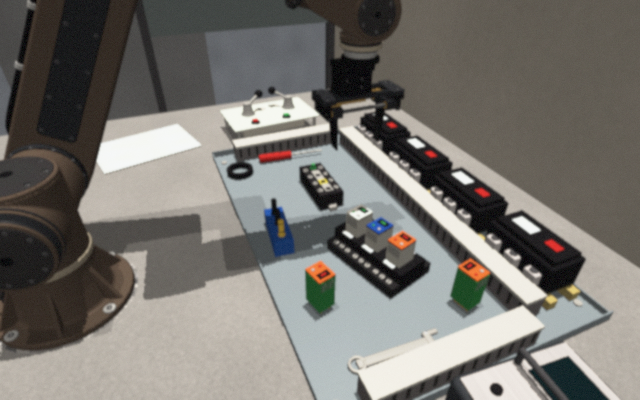

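View pics/wrist0.png

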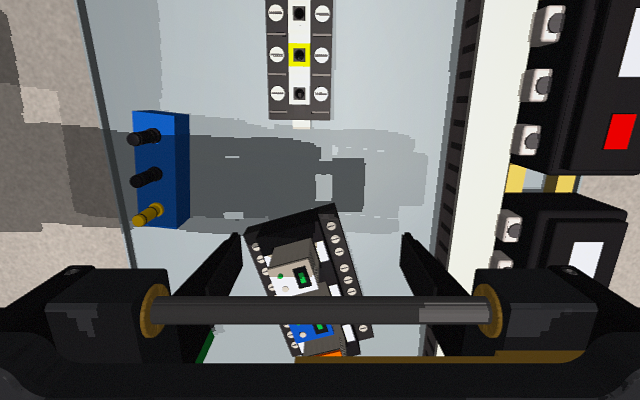

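```bash
python3 - <<'E'
from h import *
for n in ['scene','side','wrist']:
    f=dict(np.load(n+'0.npz')); im=f['im'];d=f['d']
    p={k:f[k] for k in ['fx','fy','cx','cy','R','t']}
    W=world(p,d); hsv=cv2.cvtColor(im,cv2.COLOR_RGB2HSV)
    print(n, 'C',(-p['R'].T@p['t'].ravel()).round(1))
    for nm,lo,hi in [('yellow',(24,150,100),(34,255,255)),('orange',(5,180,150),(16,255,255)),('blue',(105,180,80),(125,255,255)),('green',(45,150,50),(75,255,255)),('gold',(17,150,80),(26,255,255))]:
        m=cv2.inRange(hsv,lo,hi); N,L,st,c=cv2.connectedComponentsWithStats(m)
        for i in range(1,N):
            if st[i,4]>25:
                P=W[(L==i)&(d>0)]
                q=np.median(P,0)
                if 300<q[0]<950 and abs(q[1])<450: print(nm,st[i],c[i].round(1),'med',q.round(1),'zmax',np.percentile(P[:,2],95).round(1),'min',P.min(0).round(0),'max',P.max(0).round(0))
    if n!='scene': continue
    # height map printout coarse
E
```

```text
scene C [1198.4   21.9 1009.5]
yellow [369 215   7   8  40] [371.8 218.7] med [600.7 131.1  49. ] zmax 51.5 min [588. 123.  45.] max [614. 140.  52.]
orange [244 154  14  11  79] [251.9 159.5] med [ 451.6 -211.2   95.7] zmax 98.7 min [ 427. -233.   91.] max [ 472. -196.  101.]
orange [238 205  15  15 131] [244.7 211.3] med [ 627.2 -205.   100.5] zmax 103.2 min [ 606. -224.   82.] max [ 654. -182.  105.]
orange [185 231  17  14 141] [192.  237.7] med [ 710.3 -326.4   95.6] zmax 98.0 min [ 689. -345.   92.] max [ 731. -299.   99.]
blue [344 169   8  11  61] [347.8 174.5] med [450.9  64.1  43.8] zmax 46.6 min [429.  53.  40.] max [467.  73.  47.]
blue [262 201  13  12  55] [268.6 205.6] med [ 608.3 -145.4  100.4] zmax 103.1 min [ 591. -162.   96.] max [ 627. -128.  104.]
gold [399 313  10   8  60] [404.  316.1] med [857.4 207.1  23.1] zmax 26.1 min [849. 195.  18.] max [865. 217.  27.]
gold [225 328   8   8  39] [228.7 332. ] med [ 916.6 -207.7   23.5] zmax 25.4 min [ 907. -217.   18.] max [ 924. -199.   26.]
gold [397 337  14   9  84] [404.  341.4] med [917.2 203.3  22.7] zmax 26.2 min
[... 2579 characters left out ...]
203  15  13  94] [157.5 207.7] med [441.5 -28.4  47. ] zmax 52.2 min [431. -38.  42.] max [444. -24.  54.]
gold [132 208  24  19 253] [143.5 216.8] med [439.9 -29.9  78. ] zmax 83.1 min [431. -38.  55.] max [443. -25.  84.]
gold [158 285   5  11  29] [160.1 289.3] med [577.4  31.2 301.8] zmax 303.2 min [577.  29. 300.] max [578.  33. 303.]
gold [140 287  14  50 222] [144.2 313.4] med [577.   30.1 311.6] zmax 313.1 min [576.  22. 305.] max [578.  35. 314.]
gold [489 287  13  51 213] [496.9 313.2] med [674.3  30.2 311.7] zmax 313.4 min [673.  21. 304.] max [675.  35. 314.]
gold [ 295  351  289   12 1918] [455.  358.2] med [664.9  21.2 318.4] zmax 319.8 min [619.  20. 314.] max [696.  23. 321.]
```

```bash
python3 - <<'E'
from h import *
# height map from scene+side+wrist, 1.5mm cell
H=np.zeros((300,400),np.float32); C=np.zeros((300,400,3),np.uint8)
x0,y0,s=400,-400,2.0
for n in ['scene','side','wrist']:
    f=dict(np.load(n+'0.npz')); p={k:f[k] for k in ['fx','fy','cx','cy','R','t']}
    W=world(p,f['d']); 
    ok=(f['d']>0)&(W[...,2]<130)&(W[...,2]>-20)
    i=((W[...,0]-x0)/s).astype(int); j=((W[...,1]-y0)/s).astype(int)
    ok&=(i>=0)&(i<300)&(j>=0)&(j<400)
    for a,b,z,c in zip(i[ok],j[ok],W[...,2][ok],f['im'][ok]):
        if z>H[a,b] or not C[a,b].any(): H[a,b]=max(z,0);C[a,b]=c
np.save('H.npy',H)
v=np.hstack([cv2.cvtColor(C,cv2.COLOR_RGB2BGR)]); hh=cv2.applyColorMap(np.clip(H*2.2,0,255).astype(np.uint8),cv2.COLORMAP_JET)
o=np.vstack([v,hh])
for k in range(0,400,50):
    cv2.line(o,(k,0),(k,599),(255,255,255),1)
for k in range(0,600,50): cv2.line(o,(0,k),(399,k),(255,255,255),1)
cv2.imwrite('pics/map0.png',o)
E
```

```text
(no output)
```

View pics/map0.png

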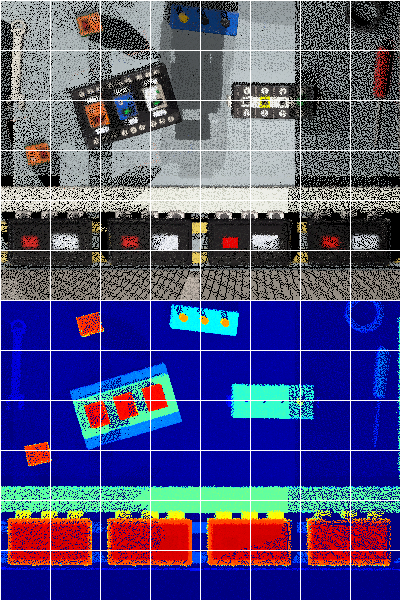

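>>> play_rows([
  {"linear": [-4,-25,12]},
  {"linear": [-10,-60,30]},
  {"linear": [-17,-100,50]},
  {"linear": [-24,-140,70]},
  {"linear": [-29,-170,84]},
  {"linear": [-32,-189,92]},
  {"linear": [-32,-189,92]},
  {"linear": [-32,-189,92]},
], hand=40)

```text
validation failed for argument at $.ta...
```

```bash
python3 - <<'E'
from h import *
s=env.state(); print(s['t'],s['eef_pos'],s['tcp_rot'],s['ft_force'],s['opening'])
p,im,d=save('wrist','w1')
W=world(p,d); hsv=cv2.cvtColor(im,cv2.COLOR_RGB2HSV)
m=cv2.inRange(hsv,(17,120,60),(34,255,255))
N,L,st,c=cv2.connectedComponentsWithStats(m)
for i in range(1,N):
    if st[i,4]>25:
        P=W[L==i]; print(st[i],c[i].round(1),np.median(P,0).round(1),np.percentile(P,[2,98],axis=0).round(1).tolist())
E
```

```text
0.15 [6.24896292e+02 1.31654195e-02 2.91801927e+02] [-3.14078677e+00 -8.86105731e-05  1.57077365e+00] [-0.36508357 -0.18168048  0.34400744] 1.0009874435925838
[288  43  22  24 376] [298.4  54. ] [603.7 130.2  48.5] [[593.7, 120.1, 46.9], [614.4, 140.0, 50.0]]
[504 163  22  30 477] [514.5 178.6] [855.   -1.4  23. ] [[845.7, -17.7, 21.6], [865.3, 16.3, 24.7]]
[544 175  32  18 493] [559.6 183.4] [910.3  -7.9  22.5] [[904.9, -18.9, 5.4], [926.1, 3.2, 24.4]]
[132 203  32  24 368] [147.5 214.3] [440.4 -29.6  68.8] [[432.2, -37.7, 43.7], [443.9, -25.0, 83.6]]
[140 284  29  54 731] [150.5 310.6] [577.4  29.3 309.2] [[576.3, 20.3, 299.5], [578.2, 34.2, 313.2]]
[473 284  30  54 744] [490.8 310.8] [674.   29.5 309.5] [[673.1, 20.4, 300.1], [675.1, 34.4, 313.7]]
[ 295  351  290   12 2296] [455.7 357.9] [664.8  21.2 318.4] [[621.1, 20.3, 315.6], [693.0, 22.2, 320.2]]
```

View pics/w1.png

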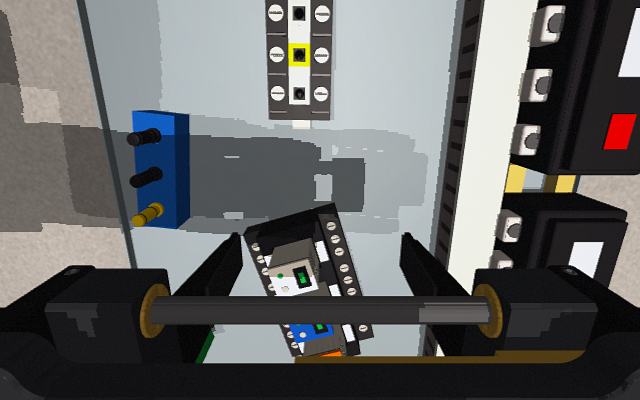

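The call was refused, most likely because `turn` is required, so the arm didn't move. The picture is the same as before: yellow pin at about (147,214), opening at (298,54). I'll retry with `turn` included.

>>> play_rows([
  {"linear": [-4,-25,12],"turn": 0},
  {"linear": [-10,-60,30],"turn": 0},
  {"linear": [-17,-100,50],"turn": 0},
  {"linear": [-24,-140,70],"turn": 0},
  {"linear": [-29,-170,84],"turn": 0},
  {"linear": [-32,-189,92],"turn": 0},
  {"linear": [-32,-189,92],"turn": 0},
  {"linear": [-32,-189,92],"turn": 0},
], hand=40)

```text
t: 1.2
eef_pos: [437.0, -32.1, 200.6]
tcp_rot: [3.14, 0.0, 1.571]
ft_force: [-0.9, 0.1, -0.9]
opening: 0.42
```

```bash
python3 - <<'E'
from h import *
s=env.state(); print(s['t'],s['eef_pos'],s['tcp_rot'],s['ft_force'],s['opening'])
p,im,d=save('wrist','w2')
W=world(p,d); hsv=cv2.cvtColor(im,cv2.COLOR_RGB2HSV)
m=cv2.inRange(hsv,(17,120,60),(34,255,255))
N,L,st,c=cv2.connectedComponentsWithStats(m)
for i in range(1,N):
    if st[i,4]>25:
        P=W[L==i]; print(st[i],c[i].round(1),np.median(P,0).round(1),np.percentile(P,[2,98],axis=0).round(1).tolist())
b=cv2.inRange(hsv,(105,180,60),(125,255,255))>0
P=W[b&(abs(W[...,2]-43)<2.5)]; r=cv2.minAreaRect(P[:,:2].astype(np.float32)); print('holder',r)
# pin top face
k=(m>0)&(W[...,2]>81)&(W[...,2]<88)
P=W[k];print('top',len(P),P.mean(0),np.percentile(P,[2,98],axis=0))
ys,xs=np.where(k); print(xs.mean(),ys.mean())
E
```

```text
1.2 [437.04240337 -32.06665541 200.64960287] [3.14025564e+00 2.61025798e-04 1.57071668e+00] [-0.86559338  0.06421386 -0.90337955] 0.4201207651096497
[548   0  32   2  40] [5.659e+02 2.000e-01] [607.1 119.6  48.4] [[594.1, 118.9, 46.8], [615.4, 120.1, 49.6]]
[309 199  19  35 499] [318.3 215.7] [436.2 -28.   74.6] [[429.7, -36.7, 44.4], [442.7, -24.4, 83.8]]
[241 284  15  54 422] [246.5 311. ] [417.   -2.5 218.6] [[416.1, -12.0, 208.8], [417.4, 2.2, 222.6]]
[387 284  14  54 417] [394.9 310.9] [458.6  -2.1 219. ] [[458.2, -11.4, 209.1], [459.5, 2.3, 222.8]]
[ 187  350  304   13 2504] [358.2 358. ] [452.3 -10.9 227.2] [[405.2, -11.9, 224.5], [480.5, -9.9, 228.9]]
holder ((441.1797790527344, 9.138439178466797), (129.47291564941406, 43.5565185546875), 83.41333770751953)
top 212 [436.30867144 -31.47576696  82.53614134] [[430.62001777 -37.05082661  81.16233692]
 [441.85584493 -26.16926095  83.87645829]]
318.08962264150944 224.62735849056602
```

View pics/w2.png

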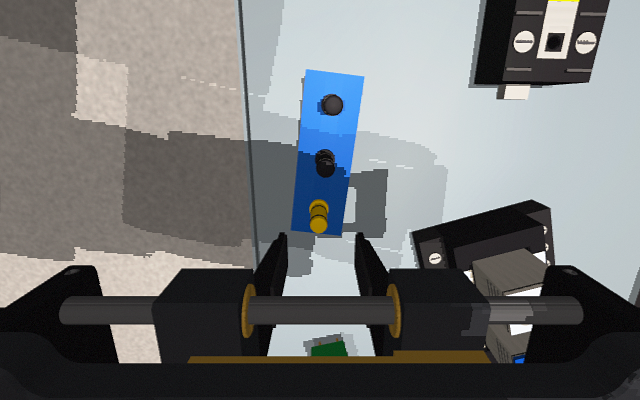

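>>> play_rows([
  {"linear": [0,0,15],"turn": 0},
  {"linear": [0,0,35],"turn": 0},
  {"linear": [0,0,55],"turn": 0},
  {"linear": [0,0,66],"turn": 0},
  {"linear": [0,0,70],"turn": 0},
  {"linear": [0,0,70],"turn": 0},
  {"linear": [0,0,70],"turn": 0},
])

```text
t: 2.12
eef_pos: [436.3, -32.0, 130.7]
tcp_rot: [3.141, 0.0, 1.571]
ft_force: [0.9, -0.6, 0.7]
opening: 0.422
```

>>> play_rows([
  {"linear": [0,0,0],"turn": 0},
  {"linear": [0,0,0],"turn": 0},
  {"linear": [0,0,0],"turn": 0},
  {"linear": [0,0,0],"turn": 0},
  {"linear": [0,0,0],"turn": 0},
], hand=5)

```text
t: 2.75
eef_pos: [436.0, -32.0, 130.3]
tcp_rot: [3.141, 0.0, 1.571]
ft_force: [-0.1, -0.8, 2.1]
opening: 0.129
```

>>> play_rows([
  {"linear": [0,0,-5],"turn": 0},
  {"linear": [0,0,-20],"turn": 0},
  {"linear": [0,0,-40],"turn": 0},
  {"linear": [0,0,-60],"turn": 0},
  {"linear": [0,0,-75],"turn": 0},
  {"linear": [0,0,-80],"turn": 0},
  {"linear": [0,0,-80],"turn": 0},
])

```text
t: 3.62
eef_pos: [436.0, -32.0, 210.3]
tcp_rot: [3.141, 0.0, 1.571]
ft_force: [0.1, 0.3, 0.7]
opening: 0.133
```

```bash
python3 - <<'E'
from h import *
s=env.state(); print(s['t'],s['eef_pos'],s['tcp_rot'],s['ft_force'],s['opening'])
p,im,d=save('wrist','w3')
save('side','s3')
E
```

```text
3.625 [435.99993385 -31.96999608 210.30514579] [3.14109842e+00 6.74613763e-05 1.57077490e+00] [0.07863868 0.31914262 0.67931577] 0.13297195572262344
```

View pics/w3.png

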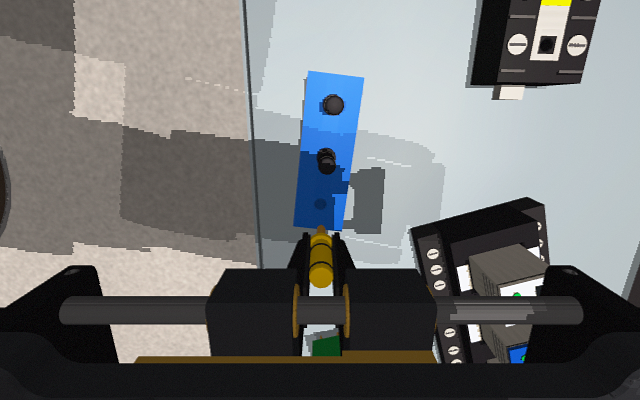

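View pics/s3.png

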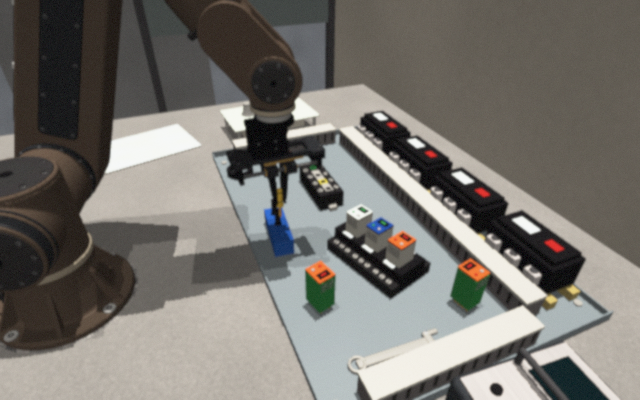

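>>> play_rows([
  {"linear": [15,15,0],"turn": 0},
  {"linear": [45,45,0],"turn": 0},
  {"linear": [80,82,0],"turn": 0},
  {"linear": [115,120,0],"turn": 0},
  {"linear": [145,150,0],"turn": 0},
  {"linear": [158,164,0],"turn": 0},
  {"linear": [162,168,0],"turn": 0},
  {"linear": [162,168,0],"turn": 0},
  {"linear": [162,168,0],"turn": 0},
])

```text
t: 4.85
eef_pos: [603.5, 129.4, 210.2]
tcp_rot: [-3.141, 0.0, 1.57]
ft_force: [-0.9, -0.4, -0.3]
opening: 0.129
```

```bash
cat > m4.py <<'E'
from h import *
import sys
s=env.state(); e=s['eef_pos']; print(s['t'],s['eef_pos'],s['tcp_rot'],s['ft_force'],s['opening'])
tag=sys.argv[1]
p,im,d=save('wrist',tag)
W=world(p,d); hsv=cv2.cvtColor(im,cv2.COLOR_RGB2HSV)
m=cv2.inRange(hsv,(15,110,50),(36,255,255))>0
f=m&(abs(W[...,2]-48)<4)&(np.hypot(W[...,0]-603,W[...,1]-130)<25)
P=W[f]; print('frame',len(P)); r=cv2.minAreaRect(P[:,:2].astype(np.float32)); print(r)
# frame via pixel hole centre: dark hole inside frame
ys,xs=np.where(f); x0,x1,y0,y1=xs.min(),xs.max(),ys.min(),ys.max(); print(x0,x1,y0,y1)
g=hsv[y0:y1+1,x0:x1+1,2]
dk=(g<60); yy,xx=np.where(dk); print('dark',dk.sum(), xx.mean()+x0,yy.mean()+y0, plane(p,xx.mean()+x0,yy.mean()+y0,48).round(1))
print('bbox ctr',plane(p,(x0+x1)/2,(y0+y1)/2,48).round(1))
# pin profile
k=m&(abs(W[...,0]-e[0])<9)&(W[...,2]>e[2]-115)&(W[...,2]<e[2]-40)&(abs(W[...,1]-e[1])<14)
P=W[k]
for z in np.arange(e[2]-112,e[2]-40,6):
    q=P[abs(P[:,2]-z)<3]
    if len(q)>3: print(round(z-e[2]), len(q), 'xmid',((np.percentile(q[:,0],3)+np.percentile(q[:,0],97))/2-e[0]).round(1),'w',np.ptp(np.percentile(q[:,0],[3,97])).round(1),'ymax',(np.percentile(q[:,1],95)-e[1]).round(1))
E
python3 m4.py w4
```

```text
4.85 [603.51930395 129.38496041 210.17523282] [-3.14112077e+00  1.03270196e-04  1.57014956e+00] [-0.8820674  -0.4257142  -0.34264331] 0.12912206102166834
frame 443
((604.4194946289062, 129.7397918701172), (21.57361602783203, 21.679615020751953), 89.3699951171875)
308 333 194 217
dark 184 321.0380434782609 206.22826086956522 [604.8 129.2  48. ]
bbox ctr [604.3 129.9  48. ]
-112 14 xmid 0.9 w 4.6 ymax 2.9
-106 29 xmid 0.8 w 4.8 ymax 3.1
-100 14 xmid 0.8 w 4.2 ymax 3.0
-88 31 xmid 0.8 w 10.7 ymax 7.8
-82 139 xmid 0.8 w 11.7 ymax 7.6
-76 78 xmid 0.8 w 12.4 ymax 7.6
-70 104 xmid 0.8 w 11.0 ymax 6.4
-64 101 xmid 0.8 w 11.5 ymax 6.3
-58 124 xmid 1.1 w 11.8 ymax 6.2
-52 117 xmid 1.0 w 11.4 ymax 6.3
-46 395 xmid 0.8 w 10.7 ymax 5.1
```

View pics/w4.png

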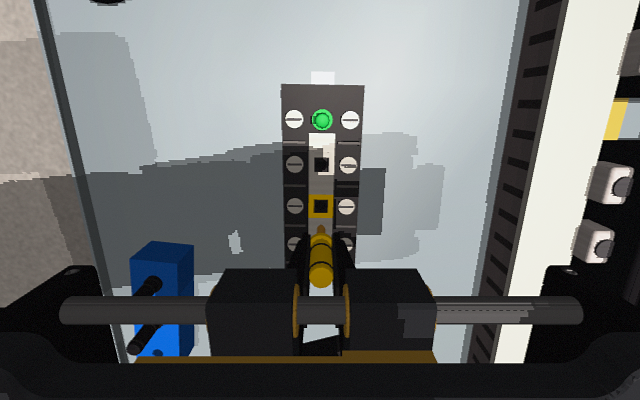

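```bash
python3 m4.py w5
```

```text
4.9 [603.6191079  129.40049388 210.3149961 ] [-3.14144955e+00  4.14198756e-05  1.57007593e+00] [-0.51284563  0.26173673 -0.08324783] 0.12888273562008468
frame 442
((604.5094604492188, 129.7380828857422), (21.77524757385254, 21.57343864440918), 89.224365234375)
308 333 194 217
dark 182 321.032967032967 206.26923076923077 [604.9 129.2  48. ]
bbox ctr [604.5 129.9  48. ]
-112 16 xmid 0.8 w 4.9 ymax 2.8
-106 26 xmid 0.8 w 4.8 ymax 2.9
-100 15 xmid 0.6 w 3.7 ymax 2.9
-88 34 xmid 0.8 w 10.6 ymax 7.8
-82 140 xmid 0.8 w 11.6 ymax 7.6
-76 76 xmid 0.8 w 12.4 ymax 7.6
-70 99 xmid 0.6 w 11.5 ymax 6.2
-64 110 xmid 0.9 w 11.4 ymax 6.2
-58 116 xmid 1.0 w 11.8 ymax 6.3
-52 124 xmid 0.8 w 11.8 ymax 6.3
-46 390 xmid 1.1 w 10.2 ymax 5.2
```

>>> play_rows([
  {"linear": [0,0,8],"turn": 0},
  {"linear": [0,0,20],"turn": 0},
  {"linear": [0,0,32],"turn": 0},
  {"linear": [0,0,38],"turn": 0},
  {"linear": [0,0,38],"turn": 0},
  {"linear": [0,0,38],"turn": 0},
])

```text
t: 5.7
eef_pos: [604.2, 130.1, 172.5]
tcp_rot: [3.141, -0.0, 1.571]
ft_force: [0.1, -0.7, -0.3]
opening: 0.133
```

```bash
python3 m4.py w6
```

```text
5.7 [604.16704816 130.05266302 172.4778225 ] [ 3.14113139e+00 -3.79921861e-05  1.57079048e+00] [ 0.11333452 -0.68776033 -0.31105081] 0.13319093942221857
frame 472
((604.3613891601562, 129.4968719482422), (21.166261672973633, 21.640443801879883), 89.07266998291016)
305 334 210 236
dark 226 319.39823008849555 223.33185840707964 [604.3 129.2  48. ]
bbox ctr [604.3 129.4  48. ]
-112 16 xmid 0.9 w 4.9 ymax 2.8
-106 25 xmid 0.9 w 4.8 ymax 3.0
-100 17 xmid 0.7 w 4.4 ymax 3.1
-88 32 xmid 0.9 w 10.7 ymax 7.9
-82 141 xmid 0.9 w 11.7 ymax 7.4
-76 89 xmid 0.9 w 12.4 ymax 9.1
-70 95 xmid 0.9 w 11.2 ymax 6.3
-64 106 xmid 0.8 w 11.5 ymax 6.3
-58 124 xmid 1.1 w 11.8 ymax 6.3
-52 115 xmid 1.1 w 11.3 ymax 6.1
-46 402 xmid 0.8 w 10.7 ymax 5.2
```

View pics/w6.png

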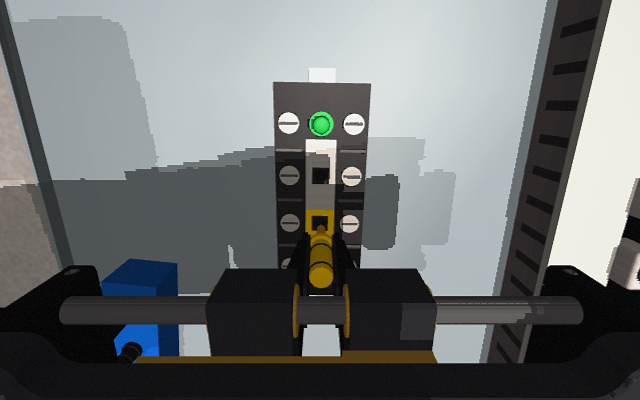

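>>> play_rows([
  {"linear": [-0.5,-0.7,3],"turn": 0},
  {"linear": [-0.5,-0.7,7],"turn": 0},
  {"linear": [-0.5,-0.7,12],"turn": 0},
  {"linear": [-0.5,-0.7,17],"turn": 0},
  {"linear": [-0.5,-0.7,17],"turn": 0},
])

```text
t: 6.38
eef_pos: [603.2, 129.5, 154.7]
tcp_rot: [-3.141, 0.0, 1.571]
ft_force: [0.2, 0.5, -0.6]
opening: 0.127
```

>>> play_rows([
  {"linear": [0,0,4],"turn": 0},
  {"linear": [0,0,9],"turn": 0},
  {"linear": [0,0,14],"turn": 0},
  {"linear": [0,0,18],"turn": 0},
  {"linear": [0,0,20],"turn": 0},
  {"linear": [0,0,20],"turn": 0},
])

```text
t: 7.12
eef_pos: [603.3, 129.5, 135.3]
tcp_rot: [3.141, -0.0, 1.571]
ft_force: [-0.4, -0.2, 0.9]
opening: 0.129
```

>>> play_rows([
  {"linear": [0,0,0],"turn": 0},
  {"linear": [0,0,0],"turn": 0},
  {"linear": [0,0,0],"turn": 0},
  {"linear": [0,0,0],"turn": 0},
], hand=40)

```text
t: 7.62
eef_pos: [603.3, 129.5, 135.2]
tcp_rot: [3.142, 0.0, 1.571]
ft_force: [-0.6, 1.1, 0.4]
opening: 0.409
```

>>> play_rows([
  {"linear": [0,0,-10],"turn": 0},
  {"linear": [0,0,-30],"turn": 0},
  {"linear": [0,0,-55],"turn": 0},
  {"linear": [0,0,-65],"turn": 0},
  {"linear": [0,0,-65],"turn": 0},
])

```text
t: 8.25
eef_pos: [603.4, 129.6, 200.9]
tcp_rot: [3.14, -0.0, 1.571]
ft_force: [-0.5, -0.3, -0.3]
opening: 0.422
```

```bash
python3 - <<'E'
from h import *
s=env.state(); e=s['eef_pos'];print(s['t'],e,s['ft_force'],s['opening'])
p,im,d=save('wrist','w7'); W=world(p,d); hsv=cv2.cvtColor(im,cv2.COLOR_RGB2HSV)
m=(cv2.inRange(hsv,(15,110,50),(36,255,255))>0)&(np.hypot(W[...,0]-604,W[...,1]-130)<16)&(W[...,2]<110)
P=W[m]; print(len(P))
for z in range(48,96,4):
    q=P[abs(P[:,2]-z)<2]
    if len(q)>3: print(z,len(q),q.min(0).round(1),q.max(0).round(1))
E
```

```text
8.25 [603.39939253 129.55275946 200.87281506] [-0.47704251 -0.2564901  -0.28636275] 0.421647150980206
814
48 288 [594.  118.2  46.4] [615.  140.1  49.8]
52 88 [595.9 127.1  50.2] [611.4 137.6  53.9]
56 20 [598.5 132.2  54.1] [609.7 135.9  57.5]
60 20 [597.8 130.4  58. ] [610.4 136.1  61.9]
64 28 [597.8 130.   62.1] [610.3 135.7  66. ]
68 27 [597.9 130.7  66. ] [610.2 136.   69.9]
72 33 [598.  130.9  70.1] [610.1 135.9  73.8]
76 27 [598.1 131.3  74. ] [610.  135.8  77.9]
80 21 [598.3 132.3  78.2] [609.9 136.1  82. ]
84 39 [598.3 124.2  82. ] [610.6 136.   86. ]
88 222 [598.4 123.8  86. ] [610.5 136.2  89. ]
```

View pics/w7.png

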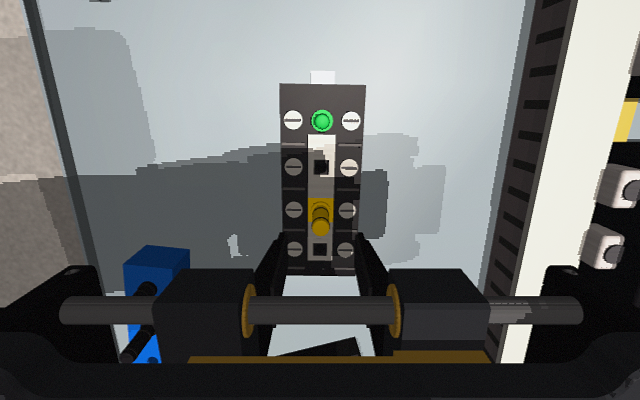

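>>> play_rows([
  {"linear": [-10,1,-15],"turn": 0},
  {"linear": [-40,3,-35],"turn": -0.03},
  {"linear": [-90,6,-49],"turn": -0.08},
  {"linear": [-145,9,-49],"turn": -0.13},
  {"linear": [-200,13,-49],"turn": -0.18},
  {"linear": [-255,16,-49],"turn": -0.23},
  {"linear": [-300,19,-49],"turn": -0.27},
  {"linear": [-327,21,-49],"turn": -0.27},
  {"linear": [-336,22,-49],"turn": -0.27},
  {"linear": [-336,22,-49],"turn": -0.27},
  {"linear": [-336,22,-49],"turn": -0.27},
], hand=75)

```text
t: 9.68
eef_pos: [625.4, -205.1, 249.3]
tcp_rot: [-3.142, -0.0, 1.842]
ft_force: [0.6, -0.1, 0.5]
opening: 0.788
```

```bash
python3 - <<'E'
from h import *
s=env.state(); e=s['eef_pos'];print(s['t'],e,s['tcp_rot'],s['ft_force'],s['opening'],s['joints'].round(2))
p,im,d=save('wrist','w8'); W=world(p,d); hsv=cv2.cvtColor(im,cv2.COLOR_RGB2HSV)
top=(abs(W[...,2]-100)<5)
N,L,st,c=cv2.connectedComponentsWithStats(top.astype(np.uint8))
for i in range(1,N):
    if st[i,4]>200:
        P=W[L==i]; r=cv2.minAreaRect(P[:,:2].astype(np.float32)); col=im[L==i].mean(0)
        ys,xs=np.where(L==i); pts=np.array([plane(p,u,v,100)[:2] for u,v in zip(xs,ys)],np.float32); r2=cv2.minAreaRect(pts)
        print(st[i],r,'ray',r2,'z',np.median(P[:,2]),col.round(0))
E
```

```text
9.675 [ 625.40474275 -205.07661342  249.32507076] [-3.14152891e+00 -2.89295917e-04  1.84192917e+00] [ 0.63424045 -0.14798694  0.48939382] 0.7883405159413001 [-0.42  0.58  1.52  0.    1.04 -0.69]
[ 291   23   64   58 3526] ((596.4891967773438, -89.92308807373047), (44.099727630615234, 36.52950668334961), 16.903915405273438) ray ((596.4180908203125, -90.14787292480469), (43.79933547973633, 36.47728729248047), 16.865156173706055) z 100.01373827017258 [200. 209. 206.]
[ 295  113   59   49 2774] ((613.5421752929688, -147.30804443359375), (43.7103157043457, 36.488914489746094), 17.258853912353516) ray ((613.5171508789062, -147.1373291015625), (43.69245910644531, 36.35687255859375), 16.722610473632812) z 99.9425646826353 [ 51.  93. 149.]
[ 582  142   58  116 1947] ((868.2045288085938, -129.85006713867188), (38.578853607177734, 89.60562896728516), 0.1959526687860489) ray ((868.200439453125, -130.36654663085938), (45.49283218383789, 89.58280944824219), 0.5504295825958252) z 103.09034112532083 [19. 18. 19.]
[ 89 172  36  20 337] ((454.04888916015625, -228.244140625), (29.7333927154541, 15.745906829833984), 15.07186222076416) ray ((456.7268981933594, -226.4639892578125), (29.209186553955078, 15.508905410766602), 15.530430793762207) z 95.52150820503404 [70. 23. 14.]
[ 299  189   54   44 2305] ((630.6907348632812, -204.7388458251953), (43.62615966796875, 37.222652435302734), 16.817461013793945) ray ((630.4362182617188, -204.0214385986328), (43.43022537231445, 37.60550308227539), 16.944129943847656) z 99.83401035123124 [127.  46.   7.]
[354 324  37  19 276] ((706.150634765625, -310.709716796875), (32.098236083984375, 22.043184280395508), 7.740583419799805) ray ((704.3538818359375, -307.53778076171875), (31.903228759765625, 20.940570831298828), 10.132879257202148) z 95.57162744142454 [109.  38.  18.]
```

View pics/w8.png

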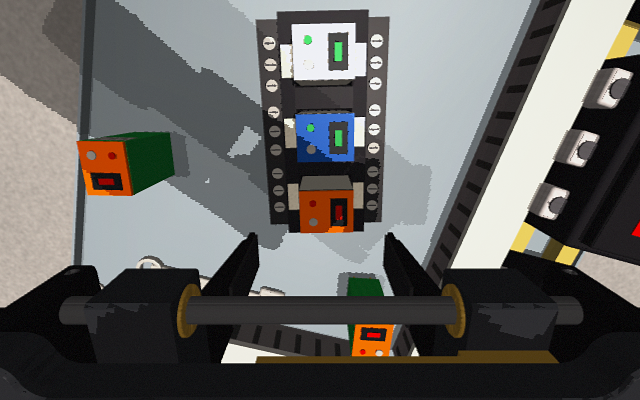

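>>> play_rows([
  {"linear": [0.7,4.9,10],"turn": -0.02},
  {"linear": [0.7,4.9,35],"turn": -0.02},
  {"linear": [0.7,4.9,65],"turn": -0.02},
  {"linear": [0.7,4.9,92],"turn": -0.02},
  {"linear": [0.7,4.9,108],"turn": -0.02},
  {"linear": [0.7,4.9,113],"turn": -0.02},
  {"linear": [0.7,4.9,113],"turn": -0.02},
  {"linear": [0.7,4.9,113],"turn": -0.02},
])

```text
t: 10.72
eef_pos: [630.2, -204.6, 137.2]
tcp_rot: [3.14, 0.001, 1.861]
ft_force: [0.2, -0.4, -0.4]
opening: 0.79
```

>>> play_rows([
  {"linear": [0,0,0],"turn": 0},
  {"linear": [0,0,0],"turn": 0},
  {"linear": [0,0,0],"turn": 0},
  {"linear": [0,0,0],"turn": 0},
  {"linear": [0,0,0],"turn": 0},
], hand=35)

```text
t: 11.35
eef_pos: [629.9, -204.5, 136.3]
tcp_rot: [3.141, 0.0, 1.861]
ft_force: [-0.3, -0.5, 1.3]
opening: 0.46
```

>>> play_rows([
  {"linear": [0,0,-5],"turn": 0},
  {"linear": [0,0,-15],"turn": 0},
  {"linear": [0,0,-27],"turn": 0},
  {"linear": [0,0,-40],"turn": 0},
  {"linear": [0,0,-55],"turn": 0},
  {"linear": [0,0,-75],"turn": 0},
  {"linear": [0,0,-95],"turn": 0},
  {"linear": [0,0,-105],"turn": 0},
  {"linear": [0,0,-110],"turn": 0},
  {"linear": [0,0,-110],"turn": 0},
  {"linear": [0,0,-110],"turn": 0},
])

```text
t: 12.72
eef_pos: [629.7, -204.5, 245.6]
tcp_rot: [-3.141, -0.001, 1.861]
ft_force: [-1.2, -0.1, -1.7]
opening: 0.463
```

```bash
python3 - <<'E'
from h import *
s=env.state(); print(s['t'],s['eef_pos'],s['tcp_rot'],s['ft_force'],s['opening'],s['joints'])
save('side','s9'); save('wrist','w9')
E
```

```text
12.725 [ 629.69006868 -204.45238107  245.57498743] [-3.14083263e+00 -6.42955042e-04  1.86077174e+00] [-1.1943372  -0.08121746 -1.74597503] 0.46289993333618495 [-4.13653034e-01  5.89018064e-01  1.51122028e+00 -1.70536843e-06
  1.04234981e+00 -7.03627833e-01]
```

View pics/s9.png

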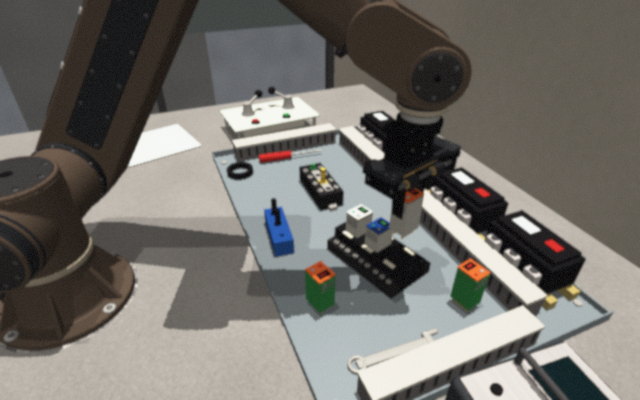

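View pics/w9.png

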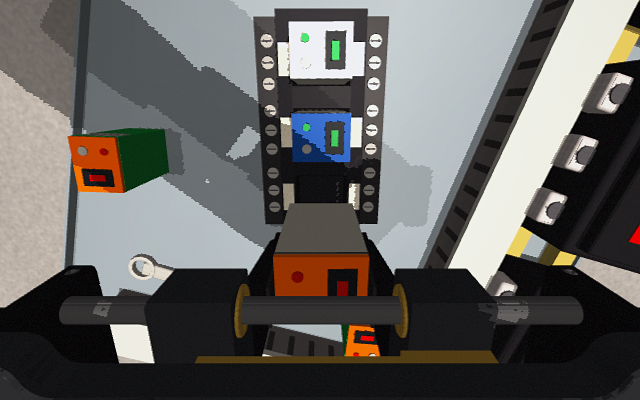

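```bash
python3 - <<'E'
from h import *
for n in ['w7','w8','wrist0','scene0']:
    f=dict(np.load(n+'.npz')); p={k:f[k] for k in ['fx','fy','cx','cy','R','t']}; W=world(p,f['d'])
    for (a,b,c,e) in [(650,760,-30,40),(650,760,40,120),(760,800,-30,120)]:
        k=(W[...,0]>a)&(W[...,0]<b)&(W[...,1]>c)&(W[...,1]<e)&(W[...,2]<150)
        if k.sum()>20: print(n,(a,b,c,e),k.sum(),np.percentile(W[k][:,2],[2,50,98]).round(1))
H=np.load('H.npy'); print(H[100:200:4,200].round(0)); print(H[100:200:4,230].round(0))
E
```

```text
w7 (650, 760, -30, 40) 44 [1.1 2.8 3.9]
w7 (650, 760, 40, 120) 6752 [1.4 2.8 4.2]
w7 (760, 800, -30, 120) 7722 [ 2.  39.6 54.8]
w8 (650, 760, -30, 40) 4186 [1.4 3.1 4.8]
w8 (760, 800, -30, 120) 4265 [ 2.1 35.1 55.5]
wrist0 (650, 760, -30, 40) 4904 [1.2 2.8 4.4]
wrist0 (650, 760, 40, 120) 6771 [1.2 2.9 4.5]
wrist0 (760, 800, -30, 120) 7655 [ 1.8 41.2 55.3]
scene0 (650, 760, -30, 40) 907 [-0.3  3.3  7.1]
scene0 (650, 760, 40, 120) 1033 [-0.8  3.3  6.9]
scene0 (760, 800, -30, 120) 593 [50.1 54.1 57.9]
[ 4.  6.  2.  2.  4.  4.  3.  5.  4.  3.  3.  3.  5.  4.  4.  4.  3.  4.
  5.  4.  4.  4. 55. 55. 54.]
[16. 15.  4.  4.  4.  4.  4.  6.  3.  3.  3.  3.  3.  4.  4.  4.  7.  5.
  4.  5.  4.  4. 56. 55. 55.]
```

>>> play_rows([
  {"linear": [0,15,-5],"turn": 0},
  {"linear": [5,40,-10],"turn": 0},
  {"linear": [20,70,-10],"turn": 0.03},
  {"linear": [45,90,-10],"turn": 0.08},
  {"linear": [75,105,-10],"turn": 0.14},
  {"linear": [105,115,-10],"turn": 0.2},
  {"linear": [135,120,-10],"turn": 0.26},
  {"linear": [155,121.3,-10],"turn": 0.29},
  {"linear": [161.5,121.3,-8],"turn": 0.29},
  {"linear": [161.5,121.3,10],"turn": 0.29},
  {"linear": [161.5,121.3,40],"turn": 0.29},
  {"linear": [161.5,121.3,70],"turn": 0.29},
  {"linear": [161.5,121.3,95],"turn": 0.29},
  {"linear": [161.5,121.3,105],"turn": 0.29},
  {"linear": [161.5,121.3,110],"turn": 0.29},
  {"linear": [161.5,121.3,110],"turn": 0.29},
  {"linear": [161.5,121.3,110],"turn": 0.29},
])

```text
t: 14.95
eef_pos: [700.2, -15.1, 137.1]
tcp_rot: [3.14, 0.0, 1.571]
ft_force: [0.9, 0.1, -1.3]
opening: 0.457
```

>>> play_rows([
  {"linear": [0,0,2],"turn": 0},
  {"linear": [0,0,4],"turn": 0},
  {"linear": [0,0,5],"turn": 0},
  {"linear": [0,0,5.3],"turn": 0},
  {"linear": [0,0,5.3],"turn": 0},
  {"linear": [0,0,5.3],"turn": 0},
])

```text
t: 15.7
eef_pos: [699.9, -15.0, 131.4]
tcp_rot: [3.141, 0.0, 1.571]
ft_force: [-3.1, 0.9, 4.8]
opening: 0.463
```

```bash
python3 - <<'E'
from h import *
s=env.state(); print(s['t'],s['eef_pos'],s['ft_force'],s['opening'])
save('side','s10')
E
```

```text
15.7 [699.89041494 -15.04621009 131.36424938] [-3.1176893   0.90771819  4.83079523] 0.4625545246631592
```

View pics/s10.png

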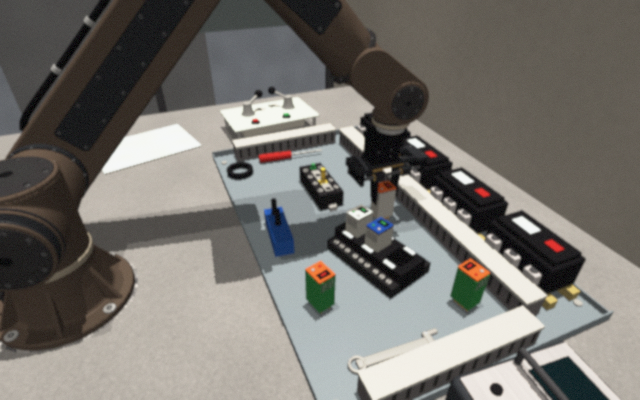

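>>> play_rows([
  {"linear": [0,0,0],"turn": 0},
  {"linear": [0,0,0],"turn": 0},
  {"linear": [0,0,0],"turn": 0},
  {"linear": [0,0,-8],"turn": 0},
  {"linear": [0,0,-25],"turn": 0},
  {"linear": [0,0,-45],"turn": 0},
  {"linear": [0,0,-62],"turn": 0},
  {"linear": [-10,0,-65],"turn": 0},
  {"linear": [-35,0,-65],"turn": 0},
  {"linear": [-48,0,-65],"turn": 0},
  {"linear": [-50,0,-65],"turn": 0},
  {"linear": [-50,0,-65],"turn": 0},
], hand=70)

```text
t: 17.25
eef_pos: [699.8, -65.3, 195.5]
tcp_rot: [-3.141, -0.0, 1.57]
ft_force: [-0.1, 0.2, 0.8]
opening: 0.739
```

```bash
python3 - <<'E'
from h import *
s=env.state(); print(s['t'],s['eef_pos'],s['ft_force'],s['opening'])
p,im,d=save('wrist','w11'); W=world(p,d)
k=(W[...,2]>88)&(W[...,2]<105)&(abs(W[...,0]-700)<60)&(abs(W[...,1]+15)<50)
P=W[k]; print(k.sum(),cv2.minAreaRect(P[:,:2].astype(np.float32)),np.median(P[:,2]))
E
```

```text
17.25 [699.80154584 -65.26246364 195.53858001] [-0.11777494  0.17898069  0.76600439] 0.7388661969823206
4161 ((700.6627197265625, -15.340085983276367), (36.64188003540039, 44.18229675292969), 89.87876892089844) 94.90756515517351
```

View pics/w11.png

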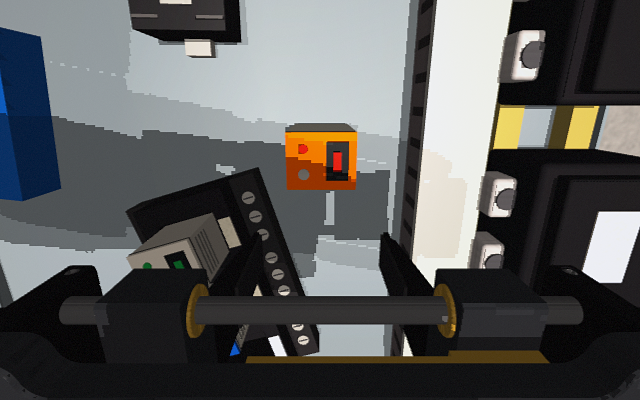

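>>> play_rows([
  {"linear": [0,0,10],"turn": 0},
  {"linear": [0,0,25],"turn": 0},
  {"linear": [0,0,35],"turn": 0},
  {"linear": [5,0,35],"turn": 0},
  {"linear": [12,0,35],"turn": 0},
  {"linear": [17,0,35],"turn": 0},
  {"linear": [21,0,35],"turn": 0},
  {"linear": [25,0,35],"turn": 0},
  {"linear": [29,0,35],"turn": 0},
  {"linear": [33,0,35],"turn": 0},
  {"linear": [37,0,35],"turn": 0},
  {"linear": [37,0,35],"turn": 0},
], hand=0)

```text
t: 18.8
eef_pos: [699.9, -27.7, 160.9]
tcp_rot: [3.142, -0.0, 1.571]
ft_force: [-0.2, 0.7, -0.1]
opening: 0.006
```

```bash
python3 - <<'E'
from h import *
s=env.state(); print(s['t'],s['eef_pos'],s['ft_force'],s['opening'])
save('wrist','w12')
E
```

```text
18.8 [699.8947711  -27.70258687 160.93458105] [-0.15277456  0.68553029 -0.07143995] 0.006494315107750011
```

View pics/w12.png

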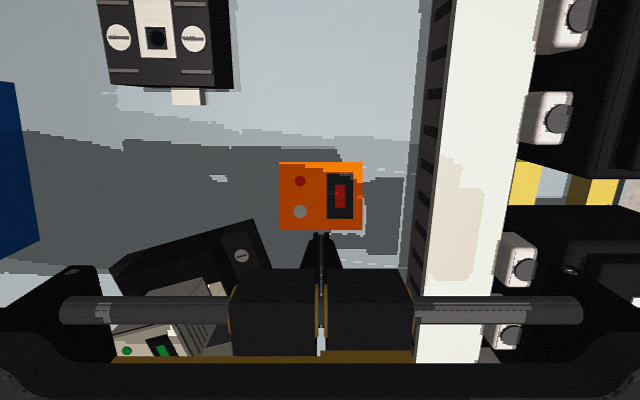

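```bash
python3 - <<'E'
from h import *
f=dict(np.load('w12.npz')); p={k:f[k] for k in ['fx','fy','cx','cy','R','t']}; W=world(p,f['d'])
k=np.zeros(f['d'].shape,bool); k[168:225,283:360]=1
P=W[k]; A=np.c_[P[:,:2],np.ones(len(P))]; print(np.linalg.lstsq(A,P[:,2],rcond=None)[0],P.min(0),P.max(0))
E
```

```text
[7.82459540e-03 1.99890439e-01 8.82010762e+01] [680.76394517  -4.78880658  89.35184423] [721.26227564  57.33713852 253.23743193]
```

```bash
python3 - <<'E'
from h import *
f=dict(np.load('w12.npz')); p={k:f[k] for k in ['fx','fy','cx','cy','R','t']}; W=world(p,f['d'])
k=np.zeros(f['d'].shape,bool); k[168:225,283:360]=1; k&=W[...,2]<115
P=W[k]; A=np.c_[P[:,:2],np.ones(len(P))]; print(np.linalg.lstsq(A,P[:,2],rcond=None)[0],P.min(0),P.max(0),cv2.minAreaRect(P[:,:2].astype(np.float32)))
for v in range(150,240,8): print(v,W[v,310].round(1))
E
```

```text
[ 1.06902049e-02 -2.81797837e-01  9.03271383e+01] [680.76394517  -4.78880658  89.35184423] [721.26227564  24.35367668 100.65503071] ((700.9893188476562, 9.815834045410156), (40.46134567260742, 29.143489837646484), 0.1850903332233429)
150 [692.3  20.7   1.7]
158 [692.3  14.4   2.7]
166 [695.2  25.3  90.7]
174 [695.1  21.   91.1]
182 [695.2  17.1  92.7]
190 [695.2  13.1  94.2]
198 [695.2   8.9  94.9]
206 [695.2   5.1  96.7]
214 [695.2   1.1  98.2]
222 [695.2  -3.1  98.9]
230 [691.7 -48.3   2.5]
238 [691.7 -55.4   3.4]
```

>>> play_rows([
  {"linear": [4,0,0],"turn": 0},
  {"linear": [8,0,0],"turn": 0},
  {"linear": [12,0,0],"turn": 0},
  {"linear": [16,0,0],"turn": 0},
  {"linear": [20,0,0],"turn": 0},
  {"linear": [20,0,0],"turn": 0},
  {"linear": [10,0,-20],"turn": 0},
  {"linear": [0,0,-40],"turn": 0},
  {"linear": [0,0,-40],"turn": 0},
])

```text
t: 19.98
eef_pos: [700.6, -29.4, 203.7]
tcp_rot: [3.138, 0.001, 1.57]
ft_force: [-0.3, 0.4, -0.6]
opening: 0.004
```

```bash
python3 - <<'E'
from h import *
s=env.state(); print(s['t'],s['eef_pos'],s['ft_force'],s['opening'])
p,im,d=save('wrist','w13'); W=world(p,d)
k=(W[...,2]>28)&(W[...,2]<60)&(abs(W[...,0]-700)<60)&(W[...,1]>-40)&(W[...,1]<140)
N,L,st,c=cv2.connectedComponentsWithStats(k.astype(np.uint8))
for i in range(1,N):
    if st[i,4]>200:
        P=W[L==i]; print(st[i],cv2.minAreaRect(P[:,:2].astype(np.float32)),np.percentile(P[:,2],[3,50,97]))
E
```

```text
19.975 [700.55586578 -29.36145236 203.65264694] [-0.26161943  0.44695242 -0.59706101] 0.004082606249362937
[ 289   41   60  121 6451] ((700.4296264648438, 53.36386489868164), (91.70567321777344, 44.6994743347168), 89.909912109375) [31.75915135 38.76488482 40.13232413]
```

View pics/w13.png

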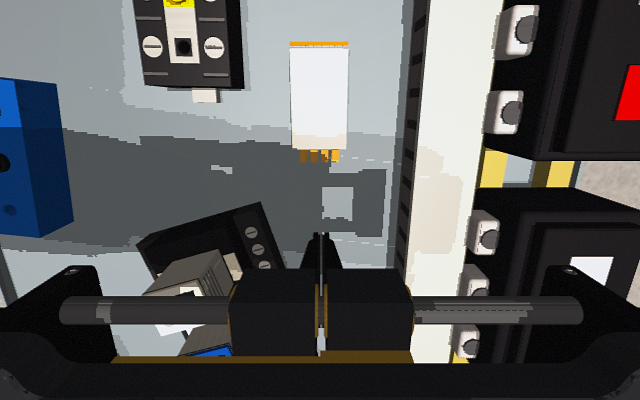

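>>> play_rows([
  {"linear": [12,0,0],"turn": 0},
  {"linear": [35,0,0],"turn": 0},
  {"linear": [60,0,0],"turn": 0},
  {"linear": [77,0,0],"turn": 0},
  {"linear": [81,0,0],"turn": 0},
  {"linear": [81,0,15],"turn": 0},
  {"linear": [81,0,40],"turn": 0},
  {"linear": [81,0,70],"turn": 0},
  {"linear": [81,0,95],"turn": 0},
  {"linear": [81,0,110],"turn": 0},
  {"linear": [81,0,117],"turn": 0},
  {"linear": [81,0,117],"turn": 0},
  {"linear": [81,0,117],"turn": 0},
], hand=70)

```text
t: 21.65
eef_pos: [700.3, 52.9, 84.9]
tcp_rot: [3.14, 0.0, 1.571]
ft_force: [0.4, 1.2, -0.8]
opening: 0.737
```

>>> play_rows([
  {"linear": [0,0,0],"turn": 0},
  {"linear": [0,0,0],"turn": 0},
  {"linear": [0,0,0],"turn": 0},
  {"linear": [0,0,0],"turn": 0},
  {"linear": [0,0,0],"turn": 0},
  {"linear": [0,0,0],"turn": 0},
], hand=30)

```text
t: 22.4
eef_pos: [700.0, 53.0, 84.1]
tcp_rot: [3.141, -0.0, 1.571]
ft_force: [-0.4, 0.6, 3.0]
opening: 0.463
```

Gripped: the opening of 0.463 matches the 44 mm width. Next I'll lift until the middle is about 260 mm above the bench.

>>> play_rows([
  {"linear": [0,0,-5],"turn": 0},
  {"linear": [0,0,-15],"turn": 0},
  {"linear": [0,0,-35],"turn": 0},
  {"linear": [0,0,-60],"turn": 0},
  {"linear": [0,0,-90],"turn": 0},
  {"linear": [0,0,-120],"turn": 0},
  {"linear": [0,0,-150],"turn": 0},
  {"linear": [0,0,-180],"turn": 0},
  {"linear": [0,0,-210],"turn": 0},
  {"linear": [0,0,-230],"turn": 0},
  {"linear": [0,0,-240],"turn": 0},
  {"linear": [0,0,-240],"turn": 0},
  {"linear": [0,0,-240],"turn": 0},
  {"linear": [0,0,-240],"turn": 0},
  {"linear": [0,0,-240],"turn": 0},
  {"linear": [0,0,-240],"turn": 0},
])

```text
t: 24.4
eef_pos: [699.9, 52.9, 323.7]
tcp_rot: [-3.141, 0.0, 1.571]
ft_force: [0.1, 0.3, -2.0]
opening: 0.461
```

```bash
python3 - <<'E'
from h import *
s=env.state(); e=s['eef_pos'];print(s['t'],e,s['ft_force'],s['opening'],abs(s['qvel']).max())
p,im,d=save('wrist','w14'); W=world(p,d)
k=(W[...,2]>e[2]-65)&(W[...,2]<e[2]-20)&(abs(W[...,0]-e[0])<19)&(abs(W[...,1]-e[1])<60)
P=W[k]; A=np.c_[P[:,:2]-e[:2],np.ones(len(P))]; print(k.sum(),np.linalg.lstsq(A,P[:,2],rcond=None)[0],np.percentile(P,[3,97],axis=0))
p,im,d=save('side','s14'); W=world(p,d); hsv=cv2.cvtColor(im,cv2.COLOR_RGB2HSV)
p,im,d=save('scene','c14'); W=world(p,d); hsv=cv2.cvtColor(im,cv2.COLOR_RGB2HSV)
m=(cv2.inRange(hsv,(17,110,50),(36,255,255))>0)&(np.hypot(W[...,0]-604,W[...,1]-130)<25)
print('pin',m.sum(),W[m].min(0),W[m].max(0))
cv2.imwrite('pics/c14.png',cv2.resize(cv2.cvtColor(im[130:280,230:470],cv2.COLOR_RGB2BGR),None,fx=3,fy=3))
E
```

```text
24.4 [699.90054563  52.94229644 323.70155449] [ 0.14161865  0.33417441 -1.98455584] 0.4610987936502109 0.002965547541988088
10245 [-4.31856020e-03 -1.39449348e-02  2.77515651e+02] [[682.09221921  12.10184163 267.5456728 ]
 [717.69037901  99.09634578 279.30414996]]
pin 88 [583.71071704 120.29799428  45.65057274] [614.7009465  140.17723962  90.73582353]
```

View pics/s14.png

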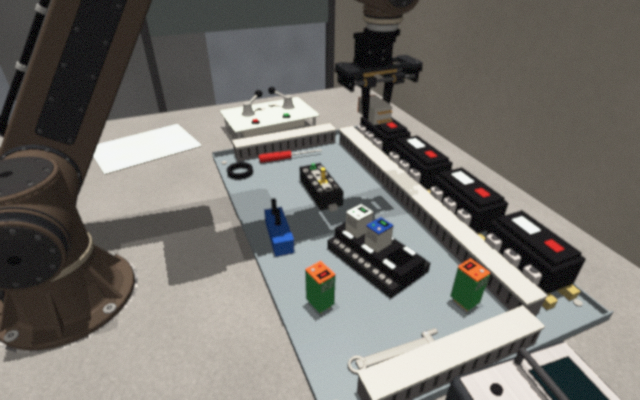

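View pics/c14.png

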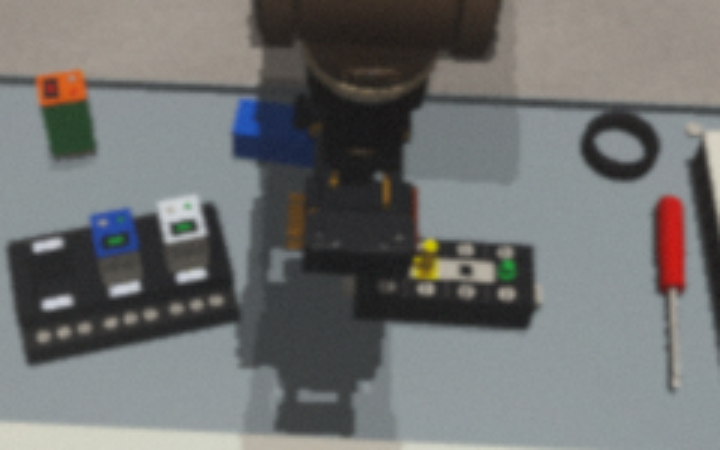

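View pics/w14.png

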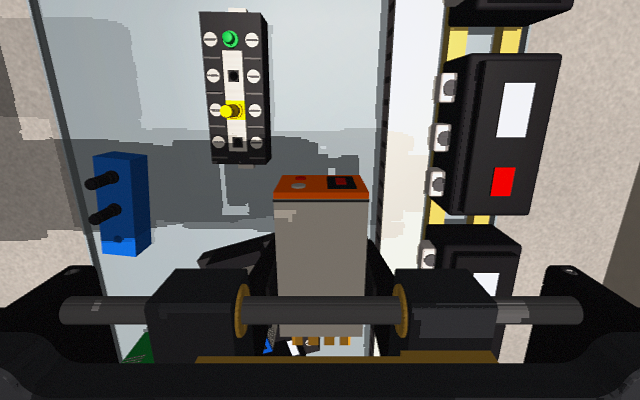

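The wrist picture shows the relay lying level in the fingers, with its top side at about (320,260). Its slope is about 0.01 and its middle is about 260 mm up. The yellow pin is still seated at (232,110), and both black pins are in the holder. The arm is still, so I'm handing in.

```bash
python3 - <<'E'
from h import *
print(env.job_done()); s=env.state(); print(s['t'],s['eef_pos'],s['opening'],s['ft_force'])
E
```

```text
the job is handed in; nothing more can be done
None
the job is handed in; nothing more can be done
```

The job is handed in at about 24.5 s of the 54 s allowed, with the orange-faced relay held level and still. The hand-in reports no verdict.

- **Yellow pin:** I moved it from the blue holder into the yellow-framed opening and let go. Its top measured about 88 mm above the bench, which is the height for fully home, and it looked upright. It was still in place in the last pictures.
- **Relay:** I drew the orange relay straight up out of its bay. The moves offered only a turn about the tool's vertical axis, so I stood it on the pan, tipped it over with the closed fingers, and picked it up again lying down.
- **Last checks:**
    - The relay was level to within about 1° and its middle was about 260 mm above the bench.
    - Finger opening was about 44 mm, matching the relay's width, and the joint speeds were close to zero.
    - By eye, the blue and white relays, the black pins, screwdriver, spanner and tape roll looked unmoved.
- **Failed or unchecked:** The first move call was refused because it lacked `turn` values, so the arm did not move and about 0.1 s went on camera calls. After handing in, no more state could be read, so the final second is unchecked.

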